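# Lock the hold-down lever with its hairpin clip

## Robot

A 6-joint arm with a two-finger parallel gripper is mounted at the origin on the work surface. World frame = base frame: x ahead of the robot, y to its left, z up, the work surface at z = 0. Lengths are in mm, angles in degrees, forces in N, time in s.
With the tool pointing down it reaches from about 300 to 850 mm from the base axis. Payload 4.2 kg.
Tool frame: the origin (TCP) lies between the finger pads; the fingertips stand 19 mm ahead of it and the grasp point (between the pads) is the TCP (env.tips_ahead is the distance from the TCP to the fingertips, in mm); z points along the fingers, y is the direction in which the jaws open and shut (so a half turn about z gives the same grasp; the last joint's range is limited). The gripper opens to 91 mm and grips with 3 to 60 N. Pads are 32 mm wide; open, the fingers measure 118 mm over their backs; the gripper's body (76 mm by 178 mm) begins 60 mm behind the grasp point.
Start: joints at [70.417, 18.312, 89.639, -0, 72.044, -1.146], TCP at [181.86, 545.498, 232.976] pointing down, gripper open.
Joint ranges: [-177.97, 177.97], [-48.28, 115.42], [12.27, 149.76], [-77.06, 257.06], [2.81, 150.46], [-146.56, 146.56]. Speed limits (degrees/s): [147.25, 147.25, 180, 180, 180, 180].

## Interface

Orientations are given as [roll, pitch, yaw] about the fixed x, y, z axes, in that order (R = Rz(yaw) Ry(pitch) Rx(roll)).
In Python, from workcell import telemetry, viewer, job_done, env gives the robot as it stands. The module is installed in compiled form; this text tells all that it offers.
- The arm moves only by the shell command python3 -m jog 'ROWS' [FORCE]. ROWS is JSON, a list of rows, each a list of 3 entries, a list of its own where there are three numbers: the shift along the tool's x, y, z in cm, then the turn about the tool's z in degrees, then the opening, from 0 (shut) to 1 (fully open). A call has 1 to 10 rows; each row shifts and turns the pose as measured when the row begins, along the tool's axes as they then stand; what a row does not reach is not made up. A row lasts 1/8 s, in which the tool goes at most 62.5 mm and 10.7 degrees, less where a joint would pass 70% of its speed; a pose out of reach is approached as far as the arm can. A call is refused whole if a number of a shift passes 6.25 or a number of a turn 10.7, either way. A call with a gripper value outside its range is refused whole. The fingers move at their own pace and stop on an object; FORCE is the grip in N (left out, the last holds). Time passes only in rows, so rows that do not move let the fingers close. It gives the time, the measured TCP pose, the force and the opening at its end, in the units of the state.
- telemetry.state(): the state, without advancing time (a new reading comes with each control period).
- viewer.grab_frame(name): name is "scene" or "top" or "wrist"; returns a dict with "color" (480x640x3 uint8, red, green, blue), "K" (3x3 intrinsics, pixels), "k1" (the pictures are not rectified: a ray, as slopes to the right and down, at radius r is drawn at 1 + k1 r^2 times it, then the intrinsics apply), "rvec" (rotation vector, rad) and "tvec" (3), from world to camera coordinates, as OpenCV has them. Camera axes: x right, y down, z forward; pixel columns grow to the right and rows downward; lengths in mm; the calibration is good to about 2 mm. A picture is of the moment at which its call begins. There is no depth.
- job_done(): hands the job in, once; it reports no verdict.
The state is a dict: "time_s": time; "qpos": joint angles; "qvel": joint speeds; "effort": joint torques, N m; "ee_pos": TCP position; "ee_rot": TCP orientation; "force": force on the tool from outside, world axes, zero at the start; "torque": the same for the moment, N m; "gripper_width": finger opening in mm.
Only numpy, scipy, OpenCV 4.12 (cv2) and the standard library are available. Lean on these libraries where they do the work, as an engineer would, in place of code of your own. Each camera call takes 0.05 s, during which the arm holds its last target. There are 200 camera calls.

## Task

Lock the hold-down that presses the bao plank: first fold its slotted cam lever fully down, so that the stud comes up through the slot. Then take the loose hairpin spring clip by its lug and push it sideways, flat on the lever, over the stud's neck under the head until it snaps fully home, without ramming it; let go of it there and leave everything else where it lies.

Things in the scene. Friction and masses are not known exactly. Their poses are not given: they have to be found in the camera images.
- holddown: Steel hold-down fixed to the cart. Origin on the cart top right under the lever's pivot; +x points from the pivot to the plank, the lever points to -x, z is up. Base plate 10 mm thick, 64 mm wide, x from -179 to +21 mm; two cheeks at the pivot rise to 60 mm, the presser arm over the plank to 59 mm. This pose does not tell where the stud stands in its slot.
- lever (a joint): Hinge of the cam lever, 40 mm above the cart top, axis along the hold-down's y. 0 = folded down level on its hard stop; grows as the free end rises (starts at 0.45 to 0.85 rad). Stiff: stays where it is left, some 5 to 9 N on it moves it. The lever is a steel paddle 44 mm wide, 8 mm thick, reaching 166 mm from the pivot; folded down, its upper face is 48 mm above the cart top.
- lever_press (a point): Point on the lever's upper face, on its centre line, 60 mm from the pivot: a solid place to press on. Beyond it a slot 19 mm wide runs from 85 to 139 mm from the pivot, which the stud comes through as the lever folds down.
- stud_slot (a point): Point 112 mm from the pivot towards the lever's free end, 48 mm above the cart top (face of the folded lever): MIDDLE of the stud's range. The stud is nipped tight anywhere up to 15 mm from here along the hold-down's x, never sideways; its place is not measured: see or feel it. Stud: upright round shank 10 mm thick, head 16 mm across, from 10 to 17 mm above the folded lever's face.
- clip: Loose hairpin spring clip, 92 mm long, about 100 g, lying flat. Origin on its underside below the seat; +x points out of its open mouth (the way to push it), z up. Two legs of slippery 5 mm wire run from the lug at x = -40 mm to tips at x = +20 mm. The gap between them is 20 mm at the tips, 4 mm at the waist (x = 7 mm), wider at the seat (x = 0).
- clip_lug (a point): Centre of the clip's lug, the solid block at the closed end to hold it by: 32 mm long (x from -72 to -40 mm of the clip), 12 mm wide in the clip's y, 22 mm high from the clip's underside; this point is 11 mm above the underside.
- clip_seat (a point): Seat of the clip, where the stud's centre comes to rest; 2.5 mm above the underside. Pushing on: legs first touch the stud about 13 mm before the seat; the force climbs to 5 to 9 N some 10 mm before it, is gone at 6 mm as the waist passes, then the clip pulls itself in: the snap. 2 mm beyond the seat a tongue between the legs strikes the stud hard; a push over some 20 N spoils the clip.
- waist_left (a point): Middle of the wire of the left (+y) leg at the waist. At rest the two waist points are 9.4 mm apart, with the stud in the seat about 11 mm, with the waist on the shank about 15 mm.
- waist_right (a point): The same on the right (-y) leg.
- block: Bystander: ash sanding block 65 x 110 x 32 mm, origin under its centre.
- rasp: Bystander: half-round rasp with a handle, 280 mm long, 30 mm high, origin under its middle.
- bradawl: Bystander: brass-capped bradawl, 125 mm long, 32 mm thick, origin under its middle.
- wax_tin: Bystander: round tin 70 mm wide, 45 mm high, origin under its centre.
- marble0: Bystander: clear glass marble 18 mm, in a pit of the plank.
- marble1: Bystander: the same.
- marble2: Bystander: the same.
- marble3: Bystander: the same.
Not all that is in view belongs to the job. Several things look just like the clip: the one meant starts farthest to the robot's right.

How it is judged:
By the outcome, as a careful person would: the job done as asked, in the order asked, and still so for the second after the job is handed in, with the robot touching nothing.
It also fails if it takes over 67 s, if anything falls off the work surface, if the arm or the gripper's body presses on something with over 40 N, if the wrist force passes 120 N, or if a joint passes its speed limit or range.

## Working session

There is one attempt and no reset: what is moved stays moved. The work goes in short steps, Python scripts to look and compute and a shell command to move; the robot and the scene stay as the last step left them, time stands still between calls to the robot, and variables do not carry over. Pictures are saved under pics/ and viewed, about 8 in all and at most 12, crops included, and the job is handed in when it is done.

```bash
mkdir -p pics
cat > h.py <<'E'
import numpy as np, cv2, json, os
from workcell import telemetry, viewer, job_done, env
def grab(n,save):
    f=viewer.grab_frame(n); cv2.imwrite(f'pics/{save}.png',f['color'][:,:,::-1])
    np.savez(f'pics/{save}.npz',**{k:np.array(f[k]) for k in ('K','k1','rvec','tvec')}); return f
def load(s): return dict(np.load(f'pics/{s}.npz'))
def dist(f): return np.array([float(f['k1']),0,0,0,0])
def R(f): return cv2.Rodrigues(np.array(f['rvec'],float).reshape(3,1))[0]
def proj(f,P): return cv2.projectPoints(np.array(P,float).reshape(-1,1,3),np.array(f['rvec'],float),np.array(f['tvec'],float),np.array(f['K'],float),dist(f))[0].reshape(-1,2)
def ray(f,uv):
    # drawn = (1+k1 r^2)*ray
    n=cv2.undistortPoints(np.array(uv,float).reshape(-1,1,2),np.array(f['K'],float),dist(f)).reshape(-1,2)
    r=R(f); d=np.c_[n,np.ones(len(n))]@r; c=-r.T@np.array(f['tvec'],float).reshape(3); return c,d
def onz(f,uv,z):
    c,d=ray(f,uv); return c+d*((z-c[2])/d[:,2])[:,None]
def tri(obs):
    A=np.zeros((3,3));b=np.zeros(3)
    for f,uv in obs:
        c,d=ray(f,[uv]); d=d[0]/np.linalg.norm(d[0]); M=np.eye(3)-np.outer(d,d); A+=M;b+=M@c
    return np.linalg.solve(A,b)
def crop(s,x0,y0,w,h,k,out):
    i=cv2.imread(f'pics/{s}.png')[y0:y0+h,x0:x0+w]; cv2.imwrite(f'pics/{out}.png',cv2.resize(i,None,fx=k,fy=k,interpolation=cv2.INTER_CUBIC))
E
python3 - <<'E'
from h import *
for n in ('scene','top','wrist'):
    f=grab(n,n+'0'); c,_=ray(f,[[320,240]]); print(n,c,onz(f,[[320,240]],0),f['K'][0][0],f['k1'])
print(telemetry.state(),env.tips_ahead)
E
```

```text
scene [989.19112356 403.41814498 913.32974316] [[ 5.20791314e+02 -4.47383247e+01 -1.13686838e-13]] 447.19544459666275 -0.10446975808034643
top [ 421.03978249  -18.30907851 1305.59781036] [[551.29283912 -11.52071068   0.        ]] 574.9419888984664 0.03159707114696909
wrist [119.22542632 565.49244788 383.58648521] [[208.67932593 536.4202288    0.        ]] 374.4122633019649 -0.06837400022845071
{'time_s': 0.15, 'qpos': array([ 7.04165865e+01,  1.83430370e+01,  8.96905239e+01, -2.89550006e-03,
        7.20428048e+01, -1.14565419e+00]), 'qvel': array([ 0.02086064, -0.09883303, -0.21001348, -0.00676297, -0.01490618,
       -0.09253229]), 'effort': array([ 4.46142103e-04, -4.12773228e+01, -2.32155293e+01,  7.26763601e-02,
        4.33731568e-02, -1.05136016e-04]), 'ee_pos': array([181.75134632, 545.14965779, 232.31411778]), 'ee_rot': array([-1.79923594e+02,  1.22584333e-03,  1.61563136e+02]), 'force': array([ 0.3027337 , -0.73631966,  0.06130032]), 'torque': array([ 0.03141097,  0.01158609, -0.03662994]), 'gripper_width': 91.06022719301708} 19.0
```

View pics/top0.png

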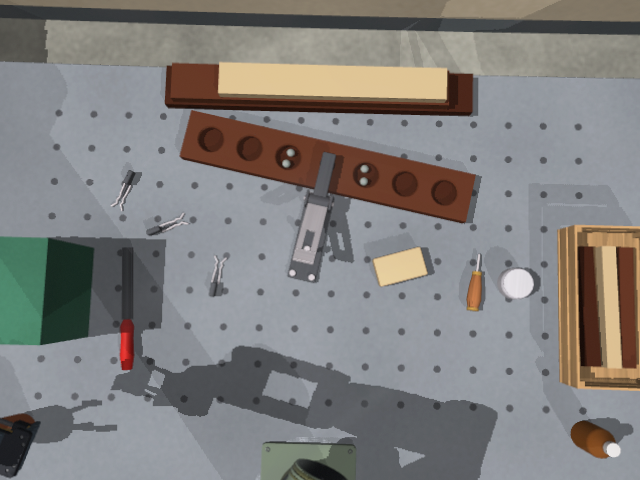

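View pics/scene0.png

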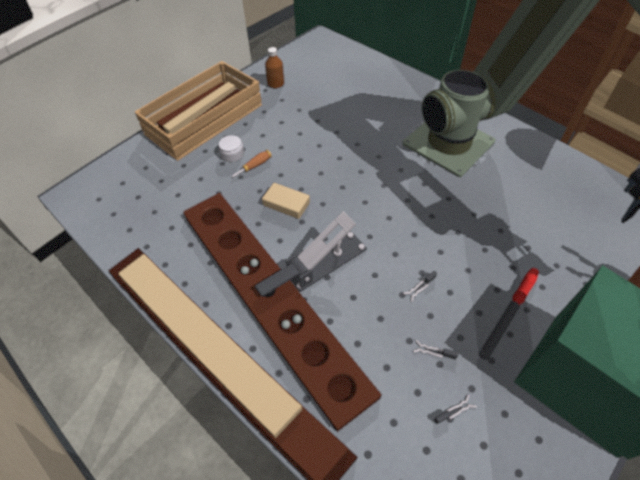

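Top view: three look-alike clips at (125,188), (168,224) and (217,275). The robot's right is right in the picture, so the target is (217,275), with its lug at about (213,288) and its mouth up. The hold-down has its pivot near (322,195) and its free end near (305,270). I'll check both in a close crop.

Run:
```python
from h import *
crop('top0',190,180,160,115,5,'c1')
f=load('top0')
for n,uv,z in [('lugclip',(213,288),15),('mouth',(222,257),3),('pivot',(322,195),50),('end',(305,268),90),('lugB',(155,230),15),('base bolts L',(292,272),12),('base bolt R',(312,278),12)]:
    print(n,onz(f,[uv],z)[0].round(0))
```

```text
lugclip [435. 225.  15.]
mouth [506. 210.   3.]
pivot [646. -13.  50.]
end [482.  18.  90.]
lugB [562. 361.  15.]
base bolts L [476.  49.  12.]
base bolt R [464.   4.  12.]
```

View pics/c1.png

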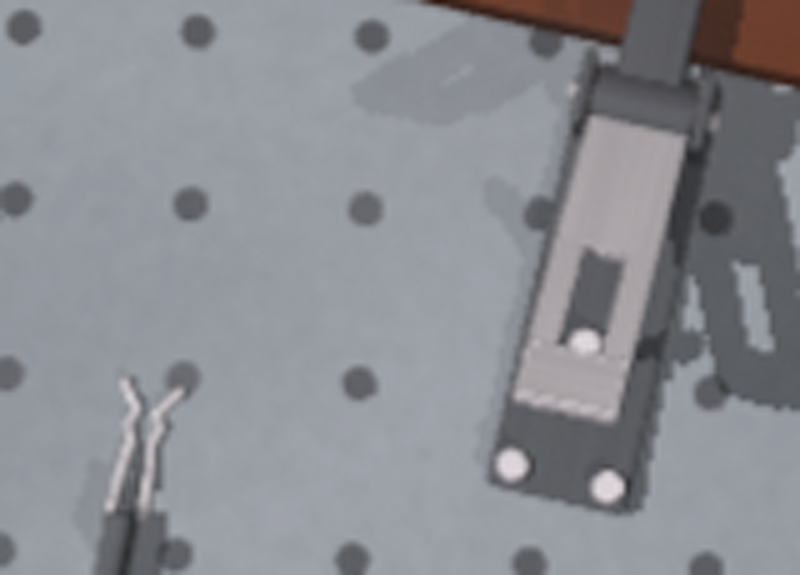

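Close crop: the target clip has its lug at crop (130,550) and its mouth up, with tips at (125,378) and (185,385). The slotted lever has the stud head showing at crop (585,342). I'll move over the hold-down, keeping clear of the green box.

```bash
cat > goal.py <<'E'
import sys
from h import *
def go(x,y,z,yaw=None):
    s=telemetry.state(); p=s['ee_pos']; ps=np.radians(s['ee_rot'][2]); d=np.array([x,y,z])-p
    print('now',p.round(1),s['ee_rot'].round(2),'F',s['force'].round(1),'w',round(s['gripper_width'],1),'t',round(s['time_s'],2))
    print('tool shift cm',np.round([(d[0]*np.cos(ps)+d[1]*np.sin(ps))/10,(d[0]*np.sin(ps)-d[1]*np.cos(ps))/10,-d[2]/10],2),'turn',None if yaw is None else round(-((yaw-np.degrees(ps)+180)%360-180),2))
if __name__=='__main__': go(*map(float,sys.argv[1:]))
E
python3 -m jog '[[[-2.1,-5.0,-1.2],-1.6,0],[[-2.1,-5.0,-1.2],-1.6,0],[[-2.1,-5.0,-1.2],-1.6,0],[[-2.1,-5.0,-1.2],-1.6,0]]' 20
python3 goal.py 480 25 270 168
```

```text
time_s: 0.65
ee_pos: [207.6, 326.3, 278.6]
ee_rot: [-179.6, -0.0, 168.4]
force: [0.8, 0.3, 0.2]
gripper_width: 54.4
now [207.6 326.3 278.6] [-1.7962e+02 -3.0000e-02  1.6845e+02] F [0.8 0.3 0.2] w 54.4 t 0.65
tool shift cm [-32.72 -24.07   0.86] turn 0.45
```

```bash
python3 -m jog '[[[-4.7,-3.4,0.1],0,0],[[-4.7,-3.4,0.1],0,0],[[-4.7,-3.4,0.1],0,0],[[-4.7,-3.4,0.1],0,0],[[-4.7,-3.4,0.1],0,0],[[-4.7,-3.4,0.1],0,0],[[-4.7,-3.4,0.1],0,0],[[0,0,0],0,0]]'
python3 goal.py 480 25 270 168
python3 - <<'E'
from h import *
f=grab('wrist','w1')
E
```

```text
time_s: 1.65
ee_pos: [489.6, 14.1, 273.5]
ee_rot: [-180.0, 0.2, 168.3]
force: [-0.2, 0.2, -0.0]
gripper_width: 0.4
now [489.6  14.1 273.5] [-1.7995e+02  1.7000e-01  1.6835e+02] F [-0.2  0.2 -0. ] w 0.4 t 1.65
tool shift cm [1.16 0.87 0.35] turn 0.35
```

View pics/w1.png

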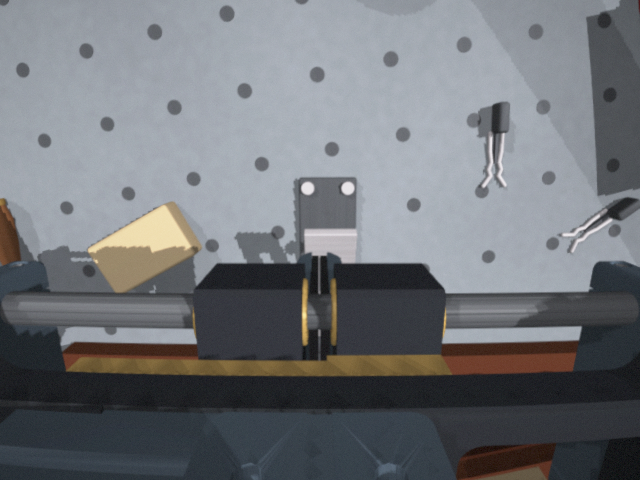

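Wrist view (robot side is up): the hold-down plate's end corners are at (299,178) and (356,178), with bolts at (308,188) and (348,188). The clip's lug is near (500,117) and its tips at (487,187) and (502,186).

Run:
```python
from h import *
w=load('w1');t=load('top0');sc=load('scene0')
a=onz(w,[(299,178),(356,178),(308,188),(348,188)],10.);print(a.round(1))
y=a[0]-a[1]; print('width',np.linalg.norm(y), 'ang of x', np.degrees(np.arctan2(y[1],y[0]))+90, np.degrees(np.arctan2(*(a[2]-a[3])[[1,0]]))+90)
# which is left(+y)? 
print('edge mid',(a[0]+a[1])/2)
# top: stud head (307,248.4) z65 ; pivot cylinder ends crop (590,95),(705,105)
print('stud top',onz(t,[(307,248.4)],65)); print('plate bolts top', onz(t,[(190+512/5,180+465/5),(190+607/5,180+487/5)],12))
print('clip',onz(w,[(500,104),(500,130),(487,187),(502,186)],3).round(1))
crop('w1',440,80,130,125,6,'c2')
```

```text
[[452.3  -1.2  10. ]
 [464.9  60.2  10. ]
 [465.    6.2  10. ]
 [473.9  49.5  10. ]]
width 62.673799926766605 ang of x -11.596436153686241 -11.59923064040305
edge mid [458.56530505  29.4837274   10.        ]
stud top [[525.76764791  15.77859934  65.        ]]
plate bolts top [[473.86791765  48.39699559  12.        ]
 [465.15482137   5.40919116  12.        ]]
clip [[417.1 230.3   3. ]
 [444.7 227.3   3. ]
 [504.8 205.8   3. ]
 [507.1 223.2   3. ]]
```

View pics/c2.png

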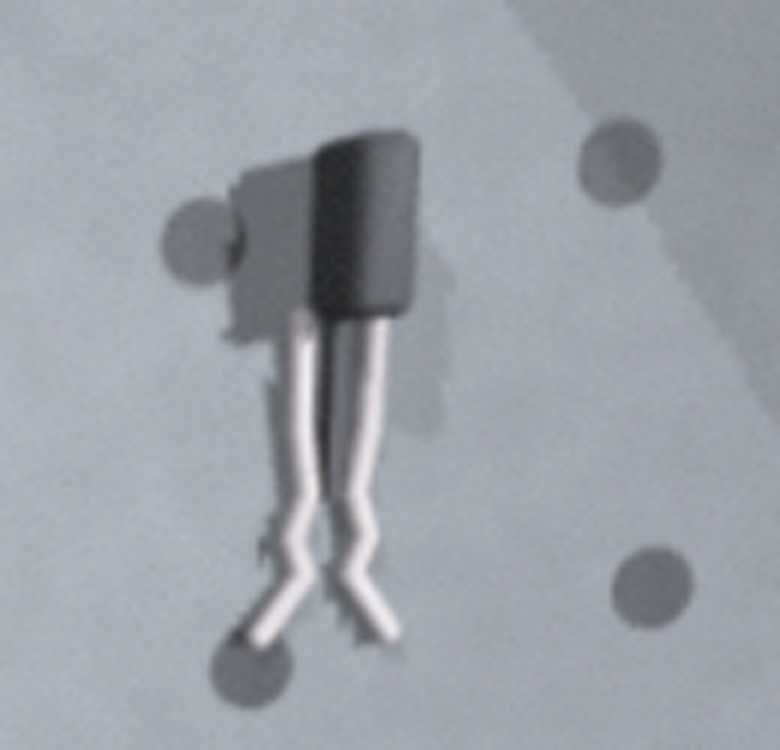

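Run:
```python
from h import *
from goal import go
w=load('w1'); C=lambda x,y:(440+x/6,80+y/6)
p=onz(w,[C(260,635),C(395,632),C(310,572),C(350,575),C(302,325),C(378,325)],2.5)
tip=(p[0]+p[1])/2;wa=(p[2]+p[3])/2;lg=(p[4]+p[5])/2
print(p.round(1),tip,wa,lg, np.linalg.norm(p[0]-p[1]),np.linalg.norm(tip-lg))
d=tip-lg; print('yaw',np.degrees(np.arctan2(d[1],d[0])))
q=onz(w,[C(362,137),C(418,137),C(415,312),C(362,315)],22.); print(q.round(1),q.mean(0)); d=q[2]+q[3]-q[0]-q[1]; print(np.degrees(np.arctan2(d[1],d[0])))
go(575,5.6,145,168.4)
```

```text
[[502.8 201.9   2.5]
 [507.3 227.9   2.5]
 [492.8 212.7   2.5]
 [494.8 220.3   2.5]
 [447.2 216.1   2.5]
 [449.9 230.4   2.5]] [505.03921741 214.92112994   2.5       ] [493.81165484 216.51634219   2.5       ] [448.5483659  223.26040806   2.5       ] 26.434985088981165 57.10306352166024
yaw -8.397453880202422
[[416.3 221.7  22. ]
 [418.1 231.6  22. ]
 [447.7 227.9  22. ]
 [446.5 218.3  22. ]] [432.16035135 224.86653813  22.        ]
-6.748951058027489
now [488.2  15.4 273.6] [-1.7998e+02  1.0000e-01  1.6844e+02] F [ 0.6  0.3 -0.3] w 0.0 t 1.7
tool shift cm [-8.7   0.78 12.86] turn 0.04
```

```bash
python3 -m jog '[[[-4.3,0.4,1.0],0,0],[[-4.3,0.4,2.5],0,0],[[0,0,5],0,0],[[0,0,3.5],0,0],[[0,0,0],0,0]]'
python3 goal.py 575 5.6 100 168.4
```

```text
time_s: 2.33
ee_pos: [572.9, 12.2, 152.2]
ee_rot: [179.9, 0.1, 168.8]
force: [-0.3, -0.1, 0.5]
gripper_width: 0.4
now [572.9  12.2 152.2] [1.7988e+02 7.0000e-02 1.6878e+02] F [-0.3 -0.1  0.5] w 0.4 t 2.33
tool shift cm [-0.34 -0.61  5.22] turn 0.38
```

```bash
python3 -m jog '[[[-0.2,-0.6,1.0],0.4,0],[[0,0,1.0],0,0],[[0,0,1.0],0,0],[[0,0,0.8],0,0],[[0,0,0.8],0,0],[[0,0,0.8],0,0]]'
python3 goal.py 575 5.6 67 168.4
```

```text
time_s: 3.08
ee_pos: [573.5, 7.4, 100.7]
ee_rot: [179.8, 0.2, 168.4]
force: [-8.7, 1.4, 10.4]
gripper_width: 0.0
now [573.5   7.4 100.7] [179.78   0.21 168.41] F [-8.7  1.4 10.4] w 0.0 t 3.08
tool shift cm [-0.18 -0.14  3.37] turn 0.01
```

```bash
python3 -m jog '[[[-0.1,0,0.8],0,0],[[0,0,0.8],0,0],[[0,0,0.7],0,0],[[0,0,0.5],0,0]]'
python3 goal.py 575 5.6 67 168.4
```

```text
time_s: 3.58
ee_pos: [567.0, 8.6, 71.9]
ee_rot: [179.8, -0.7, 168.4]
force: [-2.5, -0.4, 4.9]
gripper_width: 0.6
now [567.    8.6  71.9] [179.82  -0.75 168.35] F [-2.5 -0.4  4.9] w 0.6 t 3.58
tool shift cm [-0.84 -0.13  0.49] turn -0.05
```

```bash
python3 -m jog '[[[0,0,0.4],0,0],[[0,0,0.3],0,0],[[0,0,0.2],0,0]]'; python3 -m jog '[[[0,0,0.2],0,0],[[0,0,0.2],0,0]]'
```

```text
time_s: 3.95
ee_pos: [566.4, 8.8, 67.3]
ee_rot: [179.8, -0.7, 168.4]
force: [-6.6, 1.1, 15.1]
gripper_width: 0.6
time_s: 4.2
ee_pos: [566.4, 8.8, 67.2]
ee_rot: [179.8, -0.7, 168.4]
force: [-6.8, 0.5, 16.0]
gripper_width: 0.7
```

```bash
python3 -m jog '[[[0,0,0.4],0,0],[[0,0,0.3],0,0],[[0,0,-0.5],0,0],[[0,0,-4],0,0],[[-2.5,0,-3],0,0],[[-2.0,0,-1],0,0],[[0,0,0],0,0]]'
python3 - <<'E'
from h import *
f=grab('wrist','w2'); g=grab('top','top2'); grab('scene','scene2')
crop('w2',200,100,240,180,3.3,'c3')
E
python3 goal.py 432.5 225 60 171.8
```

```text
time_s: 5.08
ee_pos: [615.4, -1.8, 154.1]
ee_rot: [179.8, -0.0, 168.4]
force: [-1.6, -0.2, -0.3]
gripper_width: 0.7
now [612.5  -1.3 152.6] [179.8   -0.33 168.39] F [ 0.1 -1.3  0.8] w 0.7 t 5.22
tool shift cm [22.18 18.55  9.26] turn -3.41
```

View pics/c3.png

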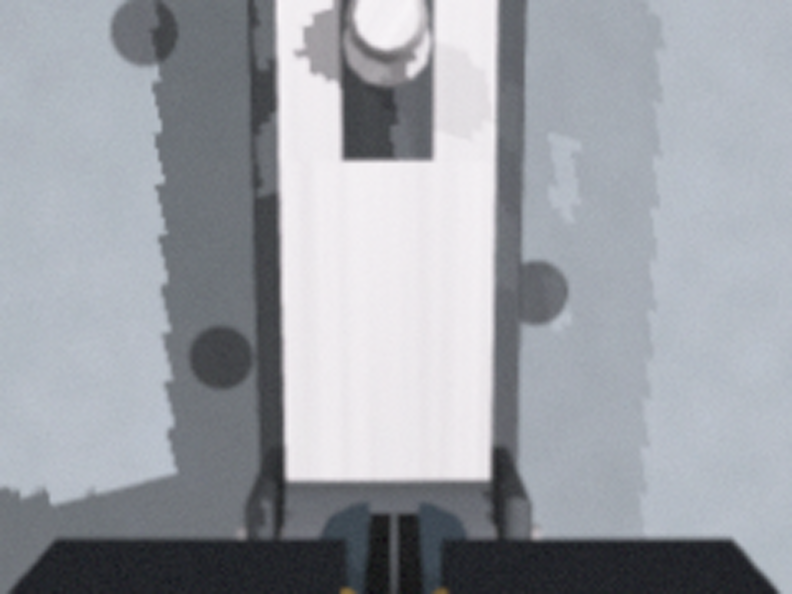

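Lever is down: slot end at crop (343–433,160), stud head at about (388,20), cut by the crop's top. One higher crop for the stud.

Run:
```python
from h import *
crop('w2',265,40,110,120,5,'c4')
```

```text
(no output)
```

View pics/c4.png

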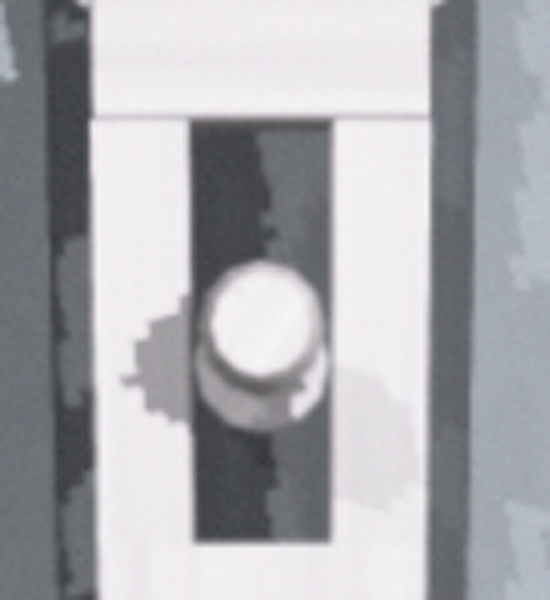

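Run:
```python
from h import *
w=load('w2'); C=lambda x,y:(265+x/5,40+y/5)
print('cam',ray(w,[(320,240)])[0])
p=onz(w,[C(191,118),C(331,118),C(331,543),C(193,543)],48.);print(p.round(1))
m1=(p[0]+p[1])/2;m2=(p[2]+p[3])/2;d=m2-m1;print('slot len',np.linalg.norm(d),np.degrees(np.arctan2(d[1],d[0])),'w',np.linalg.norm(p[0]-p[1]),np.linalg.norm(p[2]-p[3]))
mid=(m1+m2)/2;u=d/np.linalg.norm(d);print('slot mid (112)',mid,'pivot',mid+112*u)
v=np.array([-u[1],u[0],0])
for n,c,z in (('bigtop',C(263,325),65),('lower',C(263,365),58),('lower z53',C(263,365),48)):
    q=onz(w,[c],z)[0];print(n,q.round(1),'along from mid',((q-mid)@u).round(1),'lat',((q-mid)@v).round(1))
q=onz(w,[C(200,325),C(328,325)],65.);print('head dia',np.linalg.norm(q[0]-q[1]))
q=onz(w,[C(196,365),C(329,365)],58.);print('dia',np.linalg.norm(q[0]-q[1]))
for th in(-100,):
  pass
```

```text
cam [550.7414856   10.24854759 305.47320161]
[[496.   12.4  48. ]
 [499.6  30.1  48. ]
 [552.5  19.5  48. ]
 [548.8   1.4  48. ]]
slot len 53.963988408581 -11.507745048906209 w 18.06297852299607 18.53101700224725
slot mid (112) [524.22529908  15.84676337  48.        ] pivot [633.97384661  -6.49728093  48.        ]
bigtop [525.   15.9  65. ] along from mid 0.7 lat 0.2
lower [529.   15.1  58. ] along from mid 4.8 lat 0.2
lower z53 [528.1  15.2  48. ] along from mid 3.9 lat 0.2
head dia 15.710014082515684
dia 16.862649227720624
```

The lever is fully down: slot length measures 54.0 mm and axis yaw −11.5°. Stud at about (525.3, 15.8), which is 111 mm from the pivot. Next, a better look at the clip from nearly overhead.

```bash
python3 -m jog '[[[2.7,4.8,0],-0.9,0.5],[[2.7,4.8,0],-0.9,0.5],[[2.7,4.8,0],-0.9,0.5],[[2.7,4.8,0],-0.9,0.5],[[0,0,0],0,0.5],[[0,0,0],0,0.5]]'
python3 goal.py 545 209 150 171.8
python3 - <<'E'
from h import *
f=grab('wrist','w3')
pts=proj(f,[(432,225,22),(505,215,2.5)]);print(pts)
c=pts.mean(0); x0=int(max(0,c[0]-80));y0=int(max(0,c[1]-75)); print(x0,y0)
crop('w3',x0,y0,160,150,4,'c5')
E
```

```text
time_s: 5.98
ee_pos: [532.4, 210.8, 148.2]
ee_rot: [-180.0, -0.9, 172.0]
force: [0.6, -0.9, -0.2]
gripper_width: 45.5
now [532.4 210.8 148.2] [-179.97   -0.86  172.04] F [ 0.6 -0.9 -0.2] w 45.5 t 5.97
tool shift cm [-1.28 -0.   -0.18] turn 0.24
[[319.86074509 100.5081992 ]
 [319.9806323  200.35790037]]
239 75
```

View pics/c5.png

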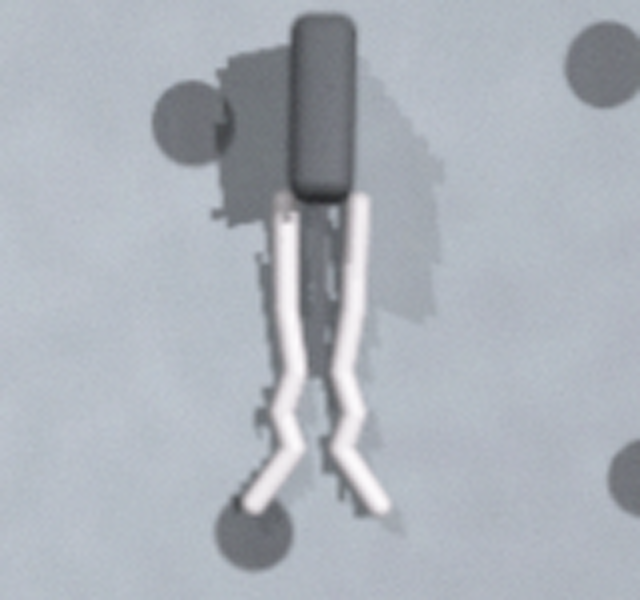

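Crop c5 shows the whole clip: tips (252,510) and (383,508), waist (294,449) and (340,449), lug top (292–354, 14–195).

Run:
```python
from h import *
from goal import go
w=load('w3'); C=lambda x,y:(239+x/4,75+y/4)
p=onz(w,[C(252,510),C(383,508),C(294,449),C(340,449),C(282,410),C(356,410),C(285,205),C(358,205)],2.5)
m=(p[::2]+p[1::2])/2; print(m.round(1)); print('waist gap',np.linalg.norm(p[2]-p[3]))
d=m[1]-m[3];print('yaw legs',np.degrees(np.arctan2(d[1],d[0])))
q=onz(w,[C(292,18),C(354,18),C(353,192),C(292,192)],22.);L=q.mean(0);d=q[2]+q[3]-q[0]-q[1];a=np.arctan2(d[1],d[0]);print('lug',L,np.degrees(a),'len',np.linalg.norm(d)/2)
for n,k,o in(('tip',0,20),('waist',1,7),('seat',2,0)): print(n, 'dist to lug',np.linalg.norm((m[k]-L)[:2]),'expect',o+56)
go(L[0],L[1],21.5,np.degrees(a)+180)
```

```text
[[506.3 213.5   2.5]
 [494.5 215.1   2.5]
 [486.9 216.5   2.5]
 [448.2 222.4   2.5]]
waist gap 9.114611654810624
yaw legs -9.016265388277704
lug [432.59771333 224.79234825  22.        ] -8.089945951463907 len 29.837782400512936
tip dist to lug 74.58079446618164 expect 76
waist dist to lug 62.64114268248021 expect 63
seat dist to lug 54.967717727345395 expect 56
now [532.4 210.7 148.1] [-179.99   -0.89  171.99] F [ 0.2  0.2 -0.1] w 45.5 t 6.03
tool shift cm [1.008e+01 1.000e-02 1.266e+01] turn 0.08
```

```bash
python3 -m jog '[[[3.4,0,2],0,0.5],[[3.4,0,3],0,0.5],[[3.3,0,3],0,0.5],[[0,0,2],0,0.5],[[0,0,0],0,0.5]]'
python3 goal.py 432 224.8 21.5 171.9
```

```text
time_s: 6.65
ee_pos: [430.7, 219.2, 46.8]
ee_rot: [-180.0, -0.8, 171.4]
force: [-0.2, -0.4, -0.2]
gripper_width: 45.8
now [430.7 219.2  46.8] [-179.95   -0.79  171.37] F [-0.2 -0.4 -0.2] w 45.8 t 6.65
tool shift cm [-0.04  0.57  2.53] turn -0.53
```

```bash
python3 -m jog '[[[0,0.6,1],-0.5,0.4],[[0,0,1],0,0.4],[[0,0,0.4],0,0.4],[[0,0,0.1],0,0.4]]'
python3 goal.py 432 224.8 21.5 171.9
```

```text
time_s: 7.15
ee_pos: [434.4, 225.2, 21.8]
ee_rot: [179.9, -0.6, 171.7]
force: [0.2, 0.6, -0.2]
gripper_width: 36.3
now [434.4 225.2  21.8] [179.91  -0.58 171.74] F [ 0.2  0.6 -0.2] w 36.3 t 7.15
tool shift cm [ 0.23 -0.07  0.03] turn -0.16
```

```bash
python3 -m jog '[[[0.2,0,0],0,0.1],[[0,0,0],0,0.05],[[0,0,0],0,0],[[0,0,0],0,0]]' 30
python3 goal.py 432 224.8 21.5 171.9
```

```text
time_s: 7.65
ee_pos: [432.3, 225.6, 22.4]
ee_rot: [179.9, -0.5, 171.7]
force: [-0.5, 0.8, -0.3]
gripper_width: 11.4
now [432.3 225.6  22.4] [179.88  -0.55 171.74] F [-0.5  0.8 -0.3] w 11.4 t 7.65
tool shift cm [ 0.02 -0.09  0.09] turn -0.16
```

Gripped, width 11.4. Lift and carry to a start point behind the stud, on its axis.

```bash
python3 -m jog '[[[0,0,-3],0,0],[[0,0,-4],0,0],[[-0.4,-3.8,-1.5],0.6,0],[[-0.4,-3.8,0],0.6,0],[[-0.5,-3.8,0],0.6,0],[[-0.5,-3.8,0],0.6,0],[[-0.5,-3.5,0],0.6,0],[[0,0,0],0.2,0]]'
python3 goal.py 426.8 35.9 75 168.5
```

```text
time_s: 8.65
ee_pos: [425.8, 32.4, 109.8]
ee_rot: [179.9, -0.4, 168.6]
force: [-0.1, 0.3, -0.4]
gripper_width: 11.9
now [425.8  32.4 109.8] [179.89  -0.37 168.57] F [-0.1  0.3 -0.4] w 11.9 t 8.65
tool shift cm [-0.03  0.36  3.48] turn 0.07
```

```bash
python3 -m jog '[[[0,0.3,1.5],0.1,0],[[0,0,1.2],0,0],[[0,0,0.5],0,0],[[0,0,0],0,0]]'
python3 goal.py 426.8 35.9 72 168.5
python3 - <<'E'
from h import *
f=grab('top','top4'); g=grab('scene','sc4')
a=cv2.imread('pics/top4.png')[215:285,265:345]; 
crop('sc4',290,190,130,100,6,'c6')
E
```

```text
time_s: 9.15
ee_pos: [426.8, 37.2, 76.9]
ee_rot: [179.8, -0.3, 168.5]
force: [-0.5, 0.3, -1.2]
gripper_width: 11.7
now [426.8  37.2  76.9] [179.81  -0.31 168.5 ] F [-0.5  0.3 -1.2] w 11.7 t 9.15
tool shift cm [-0.03 -0.13  0.49] turn 0.0
```

View pics/c6.png

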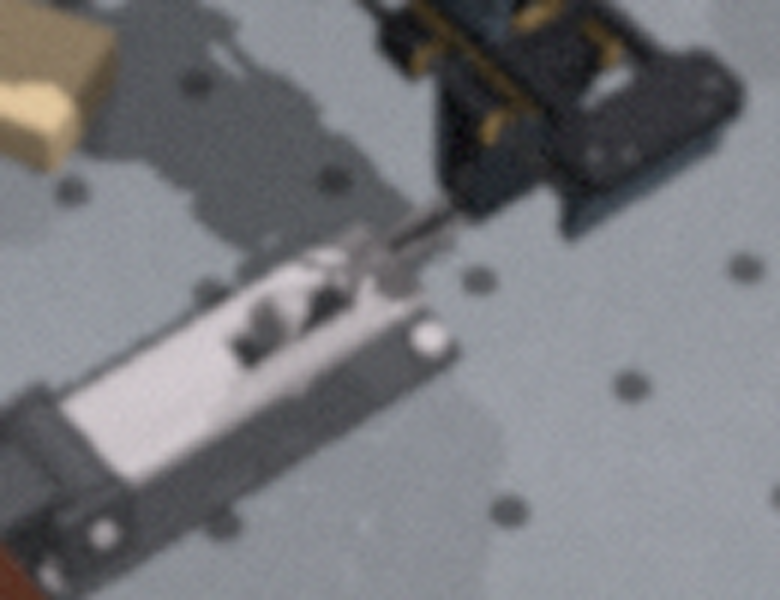

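Scene crop: the clip is held level over the lever's end, its tips short of the stud head at crop (290,305). Advance.

```bash
python3 -m jog '[[[0,-0.1,0.3],0,0],[[-0.7,0,0.1],0,0],[[-0.7,0,0],0,0],[[0,0,0],0,0]]'
python3 goal.py 454.3 30.3 71 168.5
```

```text
time_s: 9.75
ee_pos: [442.8, 33.1, 73.9]
ee_rot: [179.8, -0.1, 168.5]
force: [-0.1, -0.6, -1.8]
gripper_width: 11.7
now [442.8  33.1  73.9] [ 1.7976e+02 -1.0000e-01  1.6849e+02] F [-0.1 -0.6 -1.8] w 11.7 t 9.75
tool shift cm [-1.19 -0.05  0.29] turn -0.01
```

```bash
python3 -m jog '[[[-0.6,0,0.15],0,0],[[-0.5,0,0.1],0,0],[[0,0,0],0,0]]'
python3 goal.py 454.3 30.3 71.2 168.5
```

```text
time_s: 10.12
ee_pos: [454.4, 30.7, 71.2]
ee_rot: [179.8, -0.1, 168.5]
force: [0.3, 0.3, -0.5]
gripper_width: 11.8
now [454.4  30.7  71.2] [ 1.7976e+02 -1.0000e-01  1.6848e+02] F [ 0.3  0.3 -0.5] w 11.8 t 10.12
tool shift cm [ 0.   -0.04 -0.  ] turn -0.02
```

```bash
for i in 1 ; do python3 -m jog '[[[-0.2,-0.03,0],0,0],[[-0.2,0,0],0,0]]'; done; python3 -m jog '[[[-0.2,0,0],0,0]]'; python3 -m jog '[[[-0.2,0,0],0,0]]'
```

```text
time_s: 10.38
ee_pos: [456.7, 29.7, 70.7]
ee_rot: [179.8, -0.3, 168.5]
force: [-4.4, 0.9, -0.3]
gripper_width: 12.3
time_s: 10.5
ee_pos: [457.0, 29.4, 70.4]
ee_rot: [179.8, -0.5, 168.5]
force: [-5.0, 1.6, 0.4]
gripper_width: 11.6
time_s: 10.62
ee_pos: [457.3, 29.4, 70.2]
ee_rot: [179.8, -0.8, 168.5]
force: [-6.4, 2.3, 4.6]
gripper_width: 12.2
```

```bash
python3 -m jog '[[[-0.28,0,-0.08],0,0]]'; python3 -m jog '[[[-0.28,0,-0.05],0,0]]';  python3 -m jog '[[[-0.28,0,0],0,0]]'
```

```text
time_s: 10.75
ee_pos: [457.4, 29.2, 70.6]
ee_rot: [179.9, -1.1, 168.4]
force: [-7.1, 3.4, 2.1]
gripper_width: 12.2
time_s: 10.88
ee_pos: [457.6, 29.2, 70.7]
ee_rot: [179.9, -1.4, 168.4]
force: [-7.7, 3.5, 5.4]
gripper_width: 12.2
time_s: 11.0
ee_pos: [457.7, 29.2, 70.7]
ee_rot: [179.9, -1.8, 168.4]
force: [-8.6, 3.9, 7.9]
gripper_width: 11.5
```

```bash
python3 -m jog '[[[-0.32,0.08,-0.12],0,0]]'; python3 -m jog '[[[-0.32,0.05,-0.08],0,0]]'
```

```text
time_s: 11.12
ee_pos: [458.0, 29.6, 71.5]
ee_rot: [179.9, -2.2, 168.4]
force: [-8.4, 1.2, 2.1]
gripper_width: 12.0
time_s: 11.25
ee_pos: [458.1, 29.6, 71.9]
ee_rot: [-180.0, -2.6, 168.4]
force: [-7.9, 0.4, 4.5]
gripper_width: 11.9
```

The force is about 8 N and each row loses ground as the arm gives (~3 N/mm), so a 4.5–5 mm command stays below 15 N. I'll use larger steps and lift slightly against the sag.

```bash
python3 -m jog '[[[-0.45,0.02,-0.12],0,0]]'; python3 goal.py 470.2 27 71 168.5
```

```text
time_s: 11.38
ee_pos: [458.4, 29.3, 72.5]
ee_rot: [-179.9, -3.1, 168.4]
force: [-11.8, 2.6, 4.9]
gripper_width: 11.9
now [458.4  29.3  72.5] [-179.92   -3.1   168.41] F [-11.8   2.6   4.9] w 11.9 t 11.38
tool shift cm [-1.2   0.01  0.15] turn -0.09
```

Force is higher than expected for the progress made. Look before pushing more.

Run:
```python
from h import *
f=grab('top','top5'); g=grab('scene','sc5')
S=(525.3,15.8)
im=[]
for n,fr in (('top5',f),('sc5',g)):
    u=proj(fr,[(S[0],S[1],52)])[0]; print(n,u)
    i=cv2.imread(f'pics/{n}.png'); x,y=int(u[0])-20,int(u[1])-30; print(x,y)
    im.append(cv2.resize(i[y:y+60,x:x+40],None,fx=10,fy=10,interpolation=cv2.INTER_CUBIC))
cv2.imwrite('pics/c7.png',np.hstack(im))
```

```text
top5 [307.13217948 249.11672639]
287 219
sc5 [337.34245485 242.38051865]
317 212
```

View pics/c7.png

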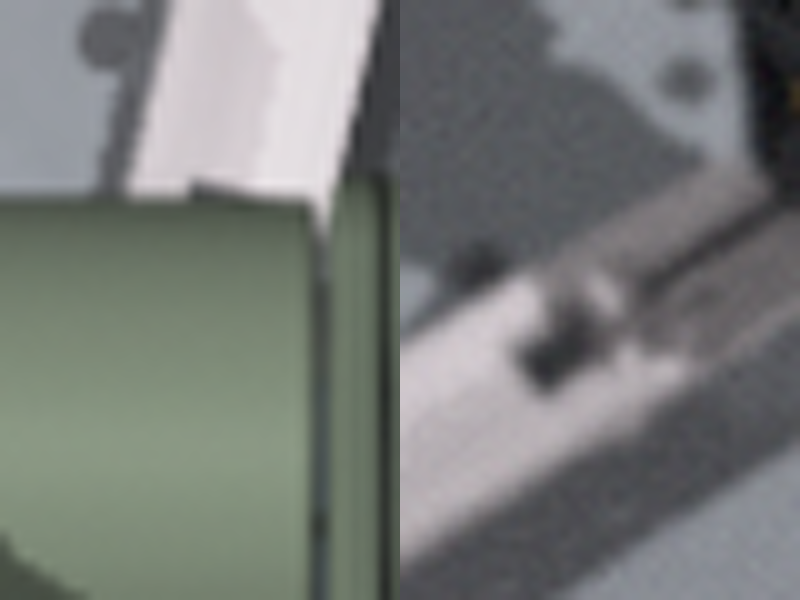

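The top view is blocked by the forearm. The scene view shows the tips straddling the stud at about (610,320) in the crop, too coarse to read depth. From the force history the clip is about 11 mm before seat, just short of the peak, with no side force. One firmer step, under 15 N, with lift.

```bash
python3 -m jog '[[[-0.5,0,-0.2],0,0]]'; python3 goal.py 470.2 27 71 168.5
```

```text
time_s: 11.6
ee_pos: [459.9, 28.9, 73.6]
ee_rot: [-179.9, -3.6, 168.4]
force: [-10.5, 3.2, 1.5]
gripper_width: 11.9
now [459.9  28.9  73.6] [-179.89   -3.55  168.39] F [-10.5   3.2   1.5] w 11.9 t 11.6
tool shift cm [-1.04  0.03  0.26] turn -0.11
```

```bash
python3 -m jog '[[[-0.48,0.02,-0.12],0,0]]'; python3 goal.py 470.2 27 71 168.5
```

```text
time_s: 11.72
ee_pos: [460.3, 28.8, 73.9]
ee_rot: [-179.9, -4.1, 168.4]
force: [-10.8, 4.0, 5.6]
gripper_width: 12.0
now [460.3  28.8  73.9] [-179.85   -4.14  168.37] F [-10.8   4.    5.6] w 12.0 t 11.72
tool shift cm [-1.    0.02  0.29] turn -0.13
```

```bash
python3 -m jog '[[[-0.5,0.07,-0.25],0,0]]'; python3 goal.py 470.2 27 71 168.5
```

```text
time_s: 11.85
ee_pos: [460.8, 29.0, 75.2]
ee_rot: [-179.8, -4.8, 168.3]
force: [-9.5, 2.8, -0.3]
gripper_width: 12.0
now [460.8  29.   75.2] [-179.78   -4.77  168.35] F [-9.5  2.8 -0.3] w 12.0 t 11.85
tool shift cm [-0.96 -0.01  0.42] turn -0.15
```

```bash
python3 -m jog '[[[-0.55,0.05,-0.1],0,0]]'; python3 goal.py 470.2 27 71 168.5
```

```text
time_s: 11.98
ee_pos: [461.2, 29.0, 75.2]
ee_rot: [-179.7, -5.4, 168.3]
force: [-12.1, 4.0, 8.3]
gripper_width: 11.9
now [461.2  29.   75.2] [-179.7    -5.44  168.33] F [-12.1   4.    8.3] w 11.9 t 11.97
tool shift cm [-0.92 -0.01  0.42] turn -0.17
```

It's stalling because the tool pitches a little every loaded row and drives the tips into the lever. Back off, let the clip lie flat on the lever, straighten the tool, and regrip for a cleaner push.

```bash
python3 -m jog '[[[0.35,0,0],0,0],[[0.2,0,0.1],0,0],[[0,0,0.1],0,0]]'; python3 -m jog '[[[0,0,0],0,0.15],[[0,0,0],0,0.35],[[0,0,0],0,0.35]]';python3 -m jog '[[[0,0,-3],0,0.35],[[0,0,-4],0,0.35],[[0,0,0],0,0.35]]'
```

```text
time_s: 12.35
ee_pos: [457.9, 29.9, 74.8]
ee_rot: [-179.7, -5.1, 168.4]
force: [-4.7, 0.6, 6.2]
gripper_width: 12.0
time_s: 12.72
ee_pos: [459.3, 29.8, 74.8]
ee_rot: [-179.8, -4.9, 168.4]
force: [-0.9, 0.8, -0.4]
gripper_width: 30.1
time_s: 13.1
ee_pos: [465.7, 28.8, 145.5]
ee_rot: [-179.7, -5.0, 168.3]
force: [0.4, -0.2, 0.6]
gripper_width: 32.1
```

```bash
python3 -m jog '[[[-1.9,4.3,0],0,0],[[-1.9,4.3,0],0,0],[[-1.9,4.0,0],0,0],[[0,0,4],0,0],[[0,0,4],0,0],[[0,0,2],0,0],[[0,0,0],0,0]]' 30; python3 goal.py 540 140 20 168.5
```

```text
time_s: 13.98
ee_pos: [536.8, 144.9, 30.1]
ee_rot: [-179.5, -5.4, 168.3]
force: [0.1, -1.0, 0.9]
gripper_width: 0.4
now [536.8 144.9  30.1] [-179.52   -5.39  168.3 ] F [ 0.1 -1.   0.9] w 0.4 t 13.97
tool shift cm [-0.41 -0.41  1.01] turn -0.2
```

```bash
python3 -m jog '[[[0,0,0.9],0,0],[[0.2,0,0.5],0,0]]'; python3 -m jog '[[[0.4,0,0.6],0,0],[[0.4,0,0.6],0,0]]'
```

```text
time_s: 14.22
ee_pos: [536.4, 145.2, 19.9]
ee_rot: [-179.6, -5.0, 168.4]
force: [-5.0, -6.7, 39.9]
gripper_width: 0.3
time_s: 14.48
ee_pos: [536.0, 145.2, 19.8]
ee_rot: [-179.8, -3.8, 168.5]
force: [-1.5, -7.9, 29.5]
gripper_width: 0.5
```

```bash
python3 -m jog '[[[0.5,0,0.5],0,0],[[0.5,0,0.5],0,0],[[0.5,0,0.5],0,0],[[0.5,0,0.5],0,0]]'; python3 -m jog '[[[0.5,0,0.5],0,0],[[0.5,0,0.5],0,0],[[0.5,0,0.5],0,0]]'
```

```text
time_s: 14.98
ee_pos: [535.0, 145.2, 19.3]
ee_rot: [179.8, -1.0, 168.9]
force: [0.9, -7.4, 22.3]
gripper_width: 0.4
time_s: 15.35
ee_pos: [534.3, 145.4, 19.3]
ee_rot: [179.4, 1.1, 169.1]
force: [-0.7, -8.7, 26.2]
gripper_width: 0.1
```

```bash
python3 -m jog '[[[0,0,-4],0,0],[[0,0,-6],0,0],[[-0.2,-3.5,-5],0,0],[[-0.2,-4.5,-1],0,0],[[-0.2,-4.5,0],0,0],[[0,0,0],0,0]]'; python3 goal.py 560 9 195 168.5
python3 - <<'E'
from h import *
f=grab('wrist','w4')
a=proj(f,[(440,33,70),(458,30,70),(525.3,15.8,60)]); print(a)
crop('w4',230,40,180,200,3,'c8')
E
```

```text
time_s: 16.1
ee_pos: [515.5, 16.7, 189.5]
ee_rot: [179.2, 2.0, 169.1]
force: [-0.1, 0.4, -0.5]
gripper_width: 0.7
now [515.5  16.7 189.5] [179.24   1.96 169.08] F [-0.1  0.4 -0.5] w 0.7 t 16.1
tool shift cm [-4.51  0.08 -0.55] turn 0.58
[[319.77960921 125.82429529]
 [320.4071461  152.64892096]
 [318.4818762  242.760273  ]]
```

View pics/c8.png

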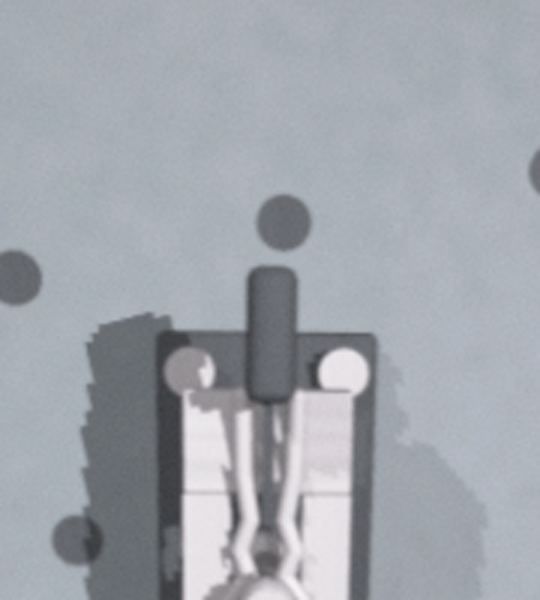

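Picture 11: the clip rests on the lever, lug at crop (248–296, 268–400) overhanging the lever's end, seat bulge at y≈550, stud head at (265,597). It is not yet seated.

Run:
```python
from h import *
from goal import go
w=load('w4'); C=lambda x,y:(230+x/3,40+y/3)
for z in (70.,66.):
    q=onz(w,[C(248,270),C(296,270),C(296,398),C(248,398)],z);L=q.mean(0);d=q[2]+q[3]-q[0]-q[1];print('lug',L.round(1),'yaw',np.degrees(np.arctan2(d[1],d[0])).round(1),'len',np.linalg.norm(d)/2,np.linalg.norm(q[0]-q[1]))
p=onz(w,[C(245,420),C(298,420),C(240,550),C(297,550),C(182,490),C(353,490)],50.5);print(p.round(1)); m=(p[::2]+p[1::2])/2;print(m.round(1));d=m[1]-m[0];print(np.degrees(np.arctan2(d[1],d[0])))
S=np.array([525.3,15.8]);u=np.array([np.cos(np.radians(-11.5)),np.sin(np.radians(-11.5))]);v=np.array([-u[1],u[0]])
for a in (L[:2],m[0][:2],m[1][:2],m[2][:2]): print('along',(a-S)@u,'lat',(a-S)@v)
go(L[0],L[1],100,168.5)
```

```text
lug [457.3  30.3  70. ] yaw -10.8 len 29.420300820317603 11.087539046769505
lug [457.5  30.4  66. ] yaw -10.8 len 29.858614738197335 11.252725076270517
[[4.779e+02 1.970e+01 5.050e+01]
 [4.804e+02 3.300e+01 5.050e+01]
 [5.111e+02 1.180e+01 5.050e+01]
 [5.139e+02 2.660e+01 5.050e+01]
 [4.925e+02 2.000e-01 5.050e+01]
 [5.010e+02 4.380e+01 5.050e+01]]
[[479.1  26.4  50.5]
 [512.5  19.2  50.5]
 [496.7  22.   50.5]]
-12.141176286837672
along -69.34534799051683 lat 0.7484833460504986
along -47.33622818382695 lat 1.1695407210413633
along -13.221690171793778 lat 0.7877613628754271
along -29.216739745836033 lat 0.3690223616653161
now [515.9  18.  189.4] [179.19   1.97 169.14] F [-0.1  0.2  0.8] w 0.6 t 16.15
tool shift cm [5.97 0.12 8.94] turn 0.64
```

Key finding: seat is 13.3 mm short of the stud, and the lug's front is right at the lever's end edge. So the clip was probably catching that edge. I'll regrip, lift about 2 mm (wire still under the head), and push level.

```bash
python3 -m jog '[[[2.0,0,1],0.3,0.4],[[2.0,0,1],0.3,0.4],[[1.9,0.1,1],0,0.4],[[0,0,2],0,0.4],[[0,0,2],0,0.4],[[0,0,1.5],0,0.4],[[0,0,0],0,0.4]]'; python3 goal.py 457.4 30.3 70.5 168.8
```

```text
time_s: 17.02
ee_pos: [461.7, 39.3, 100.5]
ee_rot: [178.9, 2.1, 168.9]
force: [-0.5, -1.3, -0.0]
gripper_width: 36.4
now [461.7  39.3 100.5] [178.9    2.14 168.88] F [-0.5 -1.3 -0. ] w 36.4 t 17.02
tool shift cm [ 0.25 -0.97  3.  ] turn 0.08
```

```bash
python3 -m jog '[[[0.2,-0.8,0],0,0.4],[[0,0,0],0,0.4]]'; python3 goal.py 457.4 30.3 70.5 168.8
```

```text
time_s: 17.27
ee_pos: [458.8, 32.4, 101.2]
ee_rot: [178.9, 2.2, 169.0]
force: [0.2, -0.0, -1.0]
gripper_width: 36.3
now [458.8  32.4 101.2] [178.86   2.24 168.96] F [ 0.2 -0.  -1. ] w 36.3 t 17.27
tool shift cm [ 0.09 -0.23  3.07] turn 0.16
```

```bash
python3 -m jog '[[[0.1,-0.2,1.2],0.2,0.4],[[0,0,1.2],0,0.4],[[0,0,0.6],0,0.4],[[0,0,0],0,0.4]]'; python3 goal.py 457.4 30.3 70.5 168.8
```

```text
time_s: 17.77
ee_pos: [458.9, 30.6, 69.5]
ee_rot: [178.8, 2.3, 168.7]
force: [-0.3, 0.9, 0.7]
gripper_width: 36.3
now [458.9  30.6  69.5] [178.83   2.28 168.7 ] F [-0.3  0.9  0.7] w 36.3 t 17.77
tool shift cm [ 0.14 -0.06 -0.1 ] turn -0.1
```

```bash
python3 -m jog '[[[0,-0.05,0],0,0.1],[[0,0,0],0,0.05],[[0,0,0],0,0],[[0,0,0],0,0]]' 35; python3 -m jog '[[[0,0,-0.2],0,0],[[0,0,0],0,0]]'; python3 goal.py 470.9 27.3 72 168.5
```

```text
time_s: 18.27
ee_pos: [459.0, 29.8, 70.5]
ee_rot: [178.9, 2.3, 168.7]
force: [-0.3, -1.0, -0.6]
gripper_width: 11.8
time_s: 18.52
ee_pos: [458.4, 29.8, 72.4]
ee_rot: [178.9, 2.3, 168.7]
force: [-0.5, 0.2, -1.4]
gripper_width: 11.5
now [458.4  29.8  72.4] [178.86   2.28 168.69] F [-0.5  0.2 -1.4] w 11.5 t 18.52
tool shift cm [-1.27  0.    0.04] turn 0.19
```

```bash
python3 -m jog '[[[-0.3,0,-0.03],0,0]]'; python3 -m jog '[[[-0.4,0,-0.05],0,0]]'
```

```text
time_s: 18.65
ee_pos: [459.9, 29.2, 72.4]
ee_rot: [178.9, 2.1, 168.7]
force: [-4.1, -1.2, -0.2]
gripper_width: 12.0
time_s: 18.77
ee_pos: [460.7, 28.6, 72.2]
ee_rot: [179.0, 1.6, 168.7]
force: [-6.7, 1.8, 0.8]
gripper_width: 11.4
```

```bash
python3 -m jog '[[[-0.55,0.02,-0.08],0,0]]'; python3 goal.py 470.9 27.3 72 168.5
```

```text
time_s: 18.9
ee_pos: [461.9, 28.1, 71.8]
ee_rot: [179.0, 1.1, 168.7]
force: [-9.7, 3.1, 1.9]
gripper_width: 11.8
now [461.9  28.1  71.8] [179.03   1.06 168.66] F [-9.7  3.1  1.9] w 11.8 t 18.9
tool shift cm [-0.9   0.1  -0.02] turn 0.16
```

```bash
python3 -m jog '[[[-0.5,0.08,-0.12],0,0]]'; python3 goal.py 470.9 27.3 72 168.5
```

```text
time_s: 19.02
ee_pos: [462.7, 28.3, 72.2]
ee_rot: [179.1, 0.5, 168.7]
force: [-10.9, 1.9, 5.5]
gripper_width: 11.8
now [462.7  28.3  72.2] [179.1    0.47 168.65] F [-10.9   1.9   5.5] w 11.8 t 19.02
tool shift cm [-0.82  0.06  0.02] turn 0.15
```

```bash
python3 -m jog '[[[-0.52,0.05,-0.2],0,0]]'; python3 goal.py 470.9 27.3 72 168.5
```

```text
time_s: 19.15
ee_pos: [463.3, 28.2, 73.2]
ee_rot: [179.2, -0.2, 168.6]
force: [-10.4, 1.8, 3.4]
gripper_width: 12.0
now [463.3  28.2  73.2] [ 1.7918e+02 -1.5000e-01  1.6864e+02] F [-10.4   1.8   3.4] w 12.0 t 19.15
tool shift cm [-0.76  0.06  0.12] turn 0.14
```

```bash
python3 -m jog '[[[-0.62,0.05,-0.2],0,0]]'; python3 goal.py 470.9 27.3 72 168.5
```

```text
time_s: 19.27
ee_pos: [463.8, 28.0, 74.0]
ee_rot: [179.3, -0.9, 168.6]
force: [-12.2, 3.4, 4.2]
gripper_width: 11.7
now [463.8  28.   74. ] [179.27  -0.92 168.62] F [-12.2   3.4   4.2] w 11.7 t 19.27
tool shift cm [-0.71  0.07  0.2 ] turn 0.12
```

```bash
python3 -m jog '[[[-0.7,0.07,-0.25],0,0]]'; python3 goal.py 470.9 27.3 72 168.5
```

```text
time_s: 19.4
ee_pos: [464.4, 28.0, 75.1]
ee_rot: [179.4, -1.8, 168.6]
force: [-13.0, 3.1, 3.5]
gripper_width: 11.7
now [464.4  28.   75.1] [179.37  -1.81 168.6 ] F [-13.    3.1   3.5] w 11.7 t 19.4
tool shift cm [-0.65  0.06  0.31] turn 0.1
```

Still about 13 N with little net motion. Releasing at the overhanging position probably let the lug sag, so the clip's tilt in the grip is unknown. Cleanest fix: back out, lay the clip flat on the table, straighten the tool, regrip with known geometry, and push level in fewer rows.

```bash
python3 -m jog '[[[0.5,0,0],0,0],[[1.0,0,0],0,0],[[1.5,0,0],0,0],[[2,0,0],0,0],[[0,0,0],0,0]]'; python3 goal.py 425 140 110 168.5
```

```text
time_s: 20.02
ee_pos: [414.5, 38.7, 76.9]
ee_rot: [179.3, -1.5, 168.6]
force: [0.7, 0.3, -1.5]
gripper_width: 12.2
now [414.5  38.7  76.9] [179.28  -1.53 168.63] F [ 0.7  0.3 -1.5] w 12.2 t 20.02
tool shift cm [ 0.97 10.14 -3.31] turn 0.13
```

```bash
python3 -m jog '[[[0,0,-2],0,0],[[0.3,3.3,-1],0,0],[[0.3,3.4,0],0,0],[[0.3,3.4,0],0,0],[[0,0,3],0,0],[[0,0,3],0,0],[[0,0,1.3],0,0],[[0,0,0],0,0]]'; python3 goal.py 425 140 24 168.5
```

```text
time_s: 21.02
ee_pos: [434.2, 145.8, 37.2]
ee_rot: [178.8, -0.6, 168.6]
force: [-0.2, -0.4, 0.1]
gripper_width: 11.5
now [434.2 145.8  37.2] [178.85  -0.58 168.65] F [-0.2 -0.4  0.1] w 11.5 t 21.02
tool shift cm [ 0.79 -0.75  1.32] turn 0.15
```

```bash
python3 -m jog '[[[0,0,0.7],0,0],[[0,0,0.3],0,0]]'; python3 -m jog '[[[0,0,0.2],0,0]]';  python3 -m jog '[[[0,0,0.15],0,0]]'
```

```text
time_s: 21.28
ee_pos: [435.7, 146.3, 27.8]
ee_rot: [178.8, -0.4, 168.6]
force: [0.3, -0.2, -1.6]
gripper_width: 11.8
time_s: 21.4
ee_pos: [436.1, 146.4, 26.0]
ee_rot: [178.7, -0.4, 168.6]
force: [0.3, -0.2, 0.2]
gripper_width: 11.6
time_s: 21.52
ee_pos: [436.1, 146.5, 24.9]
ee_rot: [178.7, -0.3, 168.6]
force: [-3.6, 0.9, 8.2]
gripper_width: 11.8
```

```bash
python3 -m jog '[[[0,0,0],0,0.2],[[0,0,0],0,0.4],[[0,0,0.3],0,0.4],[[0,0,0.2],0,0.4],[[0.2,0,0.5],0,0.4],[[0.4,0,0.5],0,0.4]]';  python3 -m jog '[[[0.5,0,0.5],0,0.4],[[0.5,0,0.5],0,0.4],[[0.5,0,0.5],0,0.4]]'
```

```text
time_s: 22.28
ee_pos: [436.7, 147.1, 19.4]
ee_rot: [178.6, 0.5, 168.9]
force: [-3.2, -14.9, 56.7]
gripper_width: 36.6
time_s: 22.65
ee_pos: [435.8, 147.4, 19.7]
ee_rot: [178.5, 2.4, 169.6]
force: [-2.9, -14.0, 50.2]
gripper_width: 36.3
```

```bash
python3 -m jog '[[[0,0,-0.2],1,0.4],[[0,0,0],0.2,0.4]]'; python3 -m jog '[[[0,0,0],0,0.1],[[0,0,0],0,0.05],[[0,0,0],0,0],[[0,0,0],0,0],[[0,0,0],0,0]]' 45
```

```text
time_s: 22.9
ee_pos: [437.2, 147.3, 23.7]
ee_rot: [178.3, 2.6, 168.4]
force: [-0.4, 0.8, 0.3]
gripper_width: 36.2
time_s: 23.52
ee_pos: [436.3, 147.4, 22.7]
ee_rot: [178.4, 2.4, 168.4]
force: [-1.1, -0.5, 4.1]
gripper_width: 11.9
```

```bash
python3 -m jog '[[[0,0,-3.5],0,0],[[0,0,-4],0,0],[[-0.2,-3.5,-0.5],0,0],[[-0.2,-3.5,0],0,0],[[-0.2,-3.2,0],0,0],[[0,0,0],0,0]]'; python3 goal.py 426.8 35.9 75 168.5
```

```text
time_s: 24.28
ee_pos: [415.8, 42.7, 99.4]
ee_rot: [178.5, 2.1, 168.6]
force: [0.3, 0.5, -0.6]
gripper_width: 11.5
now [415.8  42.7  99.4] [178.54   2.08 168.56] F [ 0.3  0.5 -0.6] w 11.5 t 24.27
tool shift cm [-1.21 -0.44  2.44] turn 0.06
```

```bash
python3 -m jog '[[[-0.4,-0.4,1.0],0,0],[[-0.4,0,1.0],0,0],[[-0.4,0,0.3],0,0],[[0,0,0],0,0]]'; python3 goal.py 440 33.2 73 168.5
```

```text
time_s: 24.78
ee_pos: [428.7, 38.2, 73.8]
ee_rot: [178.5, 2.0, 168.7]
force: [-0.2, -0.9, -0.9]
gripper_width: 11.7
now [428.7  38.2  73.8] [178.54   1.95 168.67] F [-0.2 -0.9 -0.9] w 11.7 t 24.77
tool shift cm [-1.2  -0.27  0.08] turn 0.17
```

```bash
python3 -m jog '[[[-0.6,-0.25,0],0.1,0],[[-0.6,0,0],0,0],[[0,0,0],0,0]]'; python3 goal.py 453 30.5 73 168.5;  python3 -m jog '[[[-0.5,0,0],0,0],[[-0.4,0,0],0,0],[[0,0,0],0,0]]'; python3 goal.py 453 30.5 73 168.5
```

```text
time_s: 25.15
ee_pos: [441.4, 33.5, 74.5]
ee_rot: [178.5, 2.0, 168.6]
force: [-0.8, -0.0, -1.4]
gripper_width: 11.5
now [441.4  33.5  74.5] [178.52   2.02 168.61] F [-0.8 -0.  -1.4] w 11.5 t 25.15
tool shift cm [-1.19 -0.06  0.15] turn 0.11
time_s: 25.52
ee_pos: [451.0, 31.5, 75.2]
ee_rot: [178.5, 2.0, 168.6]
force: [-0.2, -0.3, -1.7]
gripper_width: 11.6
now [451.   31.5  75.2] [178.51   2.04 168.6 ] F [-0.2 -0.3 -1.7] w 11.6 t 25.52
tool shift cm [-0.22 -0.06  0.22] turn 0.1
```

```bash
python3 -m jog '[[[0,-0.05,0.3],0,0],[[0,0,0],0,0]]'; python3 goal.py 453 30.5 72 168.5;  python3 -m jog '[[[-0.3,0,0.02],0,0]]'; python3 -m jog '[[[-0.3,0,0.02],0,0]]'
```

```text
time_s: 25.78
ee_pos: [450.6, 31.1, 71.9]
ee_rot: [178.5, 2.0, 168.6]
force: [-0.3, 0.7, -0.3]
gripper_width: 11.9
now [450.6  31.1  71.9] [178.51   2.01 168.6 ] F [-0.3  0.7 -0.3] w 11.9 t 25.77
tool shift cm [-0.24 -0.01 -0.01] turn 0.1
time_s: 25.9
ee_pos: [453.4, 30.5, 71.7]
ee_rot: [178.5, 2.0, 168.6]
force: [-0.2, -0.2, -1.0]
gripper_width: 12.1
time_s: 26.02
ee_pos: [456.5, 29.9, 71.6]
ee_rot: [178.5, 2.0, 168.6]
force: [-0.7, -0.3, -0.6]
gripper_width: 11.5
```

```bash
python3 -m jog '[[[-0.3,0,0.0],0,0]]'; python3 -m jog '[[[-0.3,0,0],0,0]]'
```

```text
time_s: 26.15
ee_pos: [459.7, 29.2, 71.8]
ee_rot: [178.5, 2.0, 168.6]
force: [-1.3, -1.1, -1.0]
gripper_width: 11.8
time_s: 26.28
ee_pos: [461.0, 28.6, 71.5]
ee_rot: [178.6, 1.7, 168.6]
force: [-7.1, 0.7, 3.0]
gripper_width: 11.5
```

```bash
python3 -m jog '[[[-0.6,0,-0.1],0,0]]';python3 -m jog '[[[-0.6,0,-0.1],0,0]]'; python3 goal.py 472 26.6 72 168.5
```

```text
time_s: 26.4
ee_pos: [461.9, 27.8, 71.8]
ee_rot: [178.6, 1.1, 168.6]
force: [-13.2, 3.4, 7.0]
gripper_width: 11.1
time_s: 26.52
ee_pos: [463.3, 27.4, 72.4]
ee_rot: [178.7, 0.5, 168.6]
force: [-10.6, 5.5, 9.4]
gripper_width: 11.5
now [463.3  27.4  72.4] [178.66   0.48 168.57] F [-10.6   5.5   9.4] w 11.5 t 26.52
tool shift cm [-0.87  0.09  0.04] turn 0.07
```

```bash
python3 -m jog '[[[-0.5,0.15,-0.3],0,0]]';python3 goal.py 472 26.6 72 168.5; python3 -m jog '[[[-0.6,0.12,-0.25],0,0]]'; python3 goal.py 472 26.6 72 168.5
```

```text
time_s: 26.65
ee_pos: [464.5, 28.1, 74.5]
ee_rot: [178.8, -0.0, 168.6]
force: [-4.9, -1.0, -3.8]
gripper_width: 11.4
now [464.5  28.1  74.5] [ 1.7875e+02 -5.0000e-02  1.6857e+02] F [-4.9 -1.  -3.8] w 11.4 t 26.65
tool shift cm [-0.77  0.    0.25] turn 0.07
time_s: 26.78
ee_pos: [465.2, 28.1, 75.6]
ee_rot: [178.9, -0.8, 168.6]
force: [-10.2, -0.5, -0.3]
gripper_width: 11.3
now [465.2  28.1  75.6] [178.89  -0.77 168.56] F [-10.2  -0.5  -0.3] w 11.3 t 26.77
tool shift cm [-0.7  -0.01  0.36] turn 0.06
```

```bash
python3 -m jog '[[[-0.6,-0.06,-0.15],0,0]]'; python3 goal.py 472 26.6 72 168.5
```

```text
time_s: 26.9
ee_pos: [465.7, 27.0, 75.7]
ee_rot: [178.9, -1.5, 168.5]
force: [-9.7, 6.5, 1.1]
gripper_width: 11.6
now [465.7  27.   75.7] [178.95  -1.49 168.54] F [-9.7  6.5  1.1] w 11.6 t 26.9
tool shift cm [-0.62  0.09  0.37] turn 0.04
```

```bash
python3 -m jog '[[[-0.6,0.12,-0.2],0,0]]'; python3 goal.py 472 26.6 72 168.5
```

```text
time_s: 27.02
ee_pos: [466.5, 27.5, 76.3]
ee_rot: [179.0, -2.2, 168.5]
force: [-10.8, 2.8, 2.0]
gripper_width: 11.5
now [466.5  27.5  76.3] [179.03  -2.23 168.53] F [-10.8   2.8   2. ] w 11.5 t 27.02
tool shift cm [-0.56  0.02  0.43] turn 0.03
```

```bash
python3 -m jog '[[[-0.65,0.04,-0.15],0,0]]' 60; python3 goal.py 472 26.6 72 168.5; python3 -m jog '[[[-0.65,0.04,-0.2],0,0]]'; python3 goal.py 472 26.6 72 168.5
```

```text
time_s: 27.15
ee_pos: [467.8, 27.2, 76.7]
ee_rot: [179.1, -2.9, 168.5]
force: [-10.1, 2.8, 6.3]
gripper_width: 11.5
now [467.8  27.2  76.7] [179.1   -2.93 168.51] F [-10.1   2.8   6.3] w 11.5 t 27.15
tool shift cm [-0.42  0.02  0.47] turn 0.01
time_s: 27.28
ee_pos: [472.5, 26.4, 78.0]
ee_rot: [179.1, -3.2, 168.5]
force: [-1.0, -0.6, -0.4]
gripper_width: 11.4
now [472.5  26.4  78. ] [179.13  -3.17 168.52] F [-1.  -0.6 -0.4] w 11.4 t 27.27
tool shift cm [0.06 0.01 0.6 ] turn 0.02
```

Snap felt: the tool jumped 4.7 mm and the force fell from 10 N to 1 N. Let it settle, release, and check.

```bash
python3 -m jog '[[[0,0,0.1],0,0],[[0,0,0.1],0,0]]' 30; python3 -m jog '[[[0,0,0],0,0.12]]' 5;  python3 -m jog '[[[0,0,0],0,0.15],[[0,0,0],0,0.2],[[0,0,0],0,0.4],[[0,0,0],0,0.4]]' ; python3 goal.py 560 9 195 168.5
```

```text
time_s: 27.52
ee_pos: [474.7, 26.0, 76.8]
ee_rot: [179.1, -2.9, 168.5]
force: [-4.4, -0.4, 7.4]
gripper_width: 11.7
time_s: 27.65
ee_pos: [474.9, 25.9, 76.9]
ee_rot: [179.1, -2.9, 168.5]
force: [-0.8, -0.9, -0.3]
gripper_width: 11.9
time_s: 28.15
ee_pos: [475.1, 26.3, 76.6]
ee_rot: [179.1, -2.8, 168.5]
force: [-0.1, 0.5, -0.0]
gripper_width: 34.9
now [475.1  26.3  76.6] [179.07  -2.85 168.51] F [-0.1  0.5 -0. ] w 34.9 t 28.15
tool shift cm [-8.670e+00 -1.000e-02 -1.184e+01] turn 0.01
```

```bash
python3 -m jog '[[[0,0,-2],0,0.4],[[0,0,-5],0,0.4],[[0,0,-4],0,0.4],[[-3.3,0,0],0,0.1],[[-3.3,0,0],0,0],[[-3.3,0,0],0,0],[[0,0,0],0,0]]'; python3 goal.py 580 5 190 168.5
python3 - <<'E'
from h import *
f=grab('wrist','w5')
a=proj(f,[(470,27,70),(525.3,15.8,60)]); print(a)
y0=int(max(0,a[0][1]-40)); x0=int(a[0][0]-65); print(x0,y0)
crop('w5',x0,y0,130,150,4,'c9')
E
```

```text
time_s: 29.02
ee_pos: [579.2, 3.5, 184.8]
ee_rot: [179.0, -2.9, 168.5]
force: [0.6, 0.5, -0.8]
gripper_width: 0.9
now [579.2   3.5 184.8] [179.05  -2.85 168.54] F [ 0.6  0.5 -0.8] w 0.9 t 29.02
tool shift cm [-0.05  0.16 -0.52] turn 0.04
[[318.62742867  89.37515148]
 [318.45405772 171.9086122 ]]
253 49
```

View pics/c9.png

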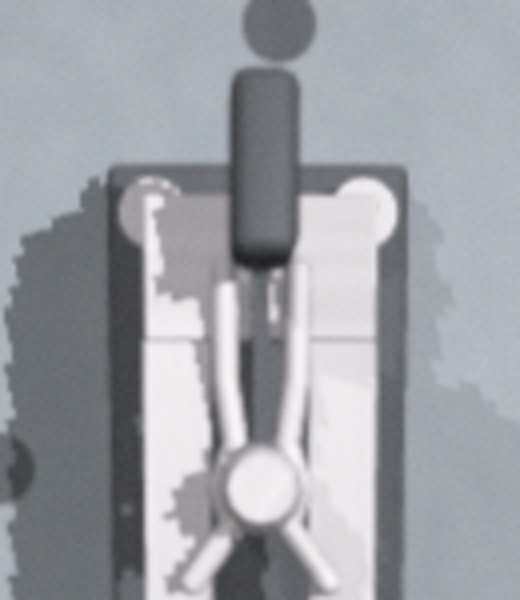

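Picture 12: the clip straddles the stud under its head (head at crop (263,485)), tips at (195,585) and (330,585), lug at (233–297, 70–260). Measure whether it is fully home.

Run:
```python
from h import *
w=load('w5'); C=lambda x,y:(253+x/4,49+y/4)
u=np.array([np.cos(np.radians(-11.5)),np.sin(np.radians(-11.5))]);v=np.array([-u[1],u[0]])
st=onz(w,[C(263,485)],65.)[0][:2]; sl=onz(w,[C(145,338),C(376,338)],48.).mean(0)[:2]
print('stud',st,'slot far end line to stud',(st-sl)@u,'expect',139-111)
for n,a,z in (('lug rear/front top',[C(265,70),C(265,257)],70.),('lug ctr',[C(233,72),C(297,72),C(297,255),C(233,255)],70.),('tips',[C(193,588),C(330,588)],50.5),('roots',[C(227,275),C(301,270)],50.5)):
    p=onz(w,a,z)[:,:2]; print(n,[(((q-st)@u).round(1),((q-st)@v).round(1)) for q in p],'mean',((p.mean(0)-st)@u).round(2),((p.mean(0)-st)@v).round(2))
print('expected home: lug -72..-40 mean -56; tips +20; legs roots ~-40')
```

```text
stud [524.11477483  16.17821905] slot far end line to stud 27.423890875013054 expect 28
lug rear/front top [(np.float64(-70.3), np.float64(0.2)), (np.float64(-39.2), np.float64(0.3))] mean -54.76 0.24
lug ctr [(np.float64(-70.0), np.float64(-5.2)), (np.float64(-70.0), np.float64(5.7)), (np.float64(-39.5), np.float64(5.8)), (np.float64(-39.5), np.float64(-5.3))] mean -54.77 0.25
tips [(np.float64(19.6), np.float64(-13.2)), (np.float64(19.7), np.float64(13.1))] mean 19.64 -0.03
roots [(np.float64(-38.6), np.float64(-6.5)), (np.float64(-39.6), np.float64(7.3))] mean -39.11 0.42
expected home: lug -72..-40 mean -56; tips +20; legs roots ~-40
```

It measures fully home: tips +19.6 mm past the stud (expected about 20), lug centre at −54.8 mm (expected −56, and my lug readings ran about 1 mm short before too). Lateral error is under 0.5 mm and the arm is clear.

```bash
python3 -c "
from h import *
print(telemetry.state()['force'],telemetry.state()['time_s']); print(job_done())"
```

```text
[ 0.67472856 -0.08412245  0.56150084] 29.075
the job is handed in; nothing more can be done
None
```

The lever is folded down and the clip is snapped onto the stud's neck. I then let go of the clip, moved the arm clear and handed the job in at 29.1 s.

- **Lever:** I pressed it at its solid spot until it stopped hard, with the fingertips about 48 mm above the cart top. The stud came up through the slot.
- **Clip:** I used the rightmost of the three look-alikes, held by its lug.
    - The first two tries stalled at about 12–13 N. The tool slowly tilted, and I think the lug also caught on the lever's end.
    - I backed out, laid the clip flat on the table, straightened the tool by pressing its fingertips on the table, gripped again and pushed slightly raised.
    - It snapped on: the force fell from about 10 N to 1 N and the tool jumped 4.7 mm. The highest push I read was about 13.6 N, below the 20 N limit.

**Last checks:**
- **Seating:** the clip straddles the stud under its head. The tips are 19.6 mm past the stud (20 expected) and it is centred to within 0.5 mm.
- **Small disagreement:** the lug centre read 54.8 mm behind the stud instead of 56. My lug readings had run about 1 mm short before, so I count the clip as fully home.
- **Fingertip force:** pressing the fingertips on the table to straighten the tool reached about 57 N on the fingers. That is below the wrist limit; the 40 N limit is for the arm and gripper body.
- **Not checked:** I did not take a final picture of the bystanders. None of the moves went near them.

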